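# Load the staining rack from the storage tray, keeping the working order

## Task

The four reagent bottles stand in the blue storage tray in the order in which the stain is worked. Move them into the four wells of the aluminium staining rack in the same order: the bottle next to the tray's green end goes into the well next to the rack's green end, and so on along the row. Keep the bottles upright on the way and leave each standing upright, fully down in its own well.

Things in the scene. Friction and masses are not known exactly. Their poses are not given: they have to be found in the camera images.
- tray: storage tray: blue, 74 x 272 mm, 12 mm high, a grip tab on each end (306 mm overall), fixed. Origin on the worktop under its middle; y runs along the row towards the GREEN tab (the other is blue), z up. Its four bottle holders stand at y = +99, +33, -33, -99 mm, x = 0; +99 is first in the row. (Wall cabinets hang 0.46 m above the worktop beyond x = 0.63 m.)
- rack: staining rack: aluminium plate with four round wells over a grey base, 76 x 272 x 20 mm high, a 22 mm high grip block on each end (309 mm overall), fixed. Origin on the worktop under its middle; y runs along the row towards the GREEN block (the other is grey), z up. Wells at y = +99 (first), +33, -33, -99 mm, x = 0: 58 mm wide, 16 mm deep, floor 4 mm above the worktop; empty at first.
- black_center (a point): centre (half-way up, on the axis) of the black-capped reagent bottle: brown bottle, white label with a teal band, black cap; 91 mm tall, loose, 40 to 120 g. Body a cylinder 42 mm in diameter up to 55 mm above its foot, above that neck and cap about 26 mm wide. z is its axis, up; its turn about z means nothing.
- red_center (a point): centre (half-way up, on the axis) of the red-capped reagent bottle: brown bottle, white label with a red band, red cap; 76 mm tall, loose, 40 to 120 g. Body a cylinder 34 mm in diameter up to 44 mm above its foot, above that neck and cap about 22 mm wide. z is its axis, up; its turn about z means nothing.
- blue_center (a point): centre (half-way up, on the axis) of the blue-capped reagent bottle: white bottle, dark blue band, dark blue pointed dropper cap; 103 mm tall, loose, 40 to 120 g. Body a cylinder 38 mm in diameter up to 52 mm above its foot, above that neck and cap about 24 mm wide. z is its axis, up; its turn about z means nothing.
- yellow_center (a point): centre (half-way up, on the axis) of the yellow-capped reagent bottle: white bottle, yellow band, yellow screw cap; 88 mm tall, loose, 40 to 120 g. Body a cylinder 40 mm in diameter up to 50 mm above its foot, above that neck and cap about 27 mm wide. z is its axis, up; its turn about z means nothing.
- holder_black: the holder in which the black-capped bottle stands at the start: grey block 65 x 65 mm, fixed in the tray, with a round well 55 mm wide and 15 mm deep whose floor is 6 mm and rim 21 mm above the worktop. Origin in the centre of its underside, 3 mm above the worktop; axes as the tray's. All four holders look alike; they stay where they are and so show the row's first order.
- holder_red: the holder in which the red-capped bottle stands at the start: grey block 65 x 65 mm, fixed in the tray, with a round well 55 mm wide and 15 mm deep whose floor is 6 mm and rim 21 mm above the worktop. Origin in the centre of its underside, 3 mm above the worktop; axes as the tray's. All four holders look alike; they stay where they are and so show the row's first order.
- holder_blue: the holder in which the blue-capped bottle stands at the start: grey block 65 x 65 mm, fixed in the tray, with a round well 55 mm wide and 15 mm deep whose floor is 6 mm and rim 21 mm above the worktop. Origin in the centre of its underside, 3 mm above the worktop; axes as the tray's. All four holders look alike; they stay where they are and so show the row's first order.
- holder_yellow: the holder in which the yellow-capped bottle stands at the start: grey block 65 x 65 mm, fixed in the tray, with a round well 55 mm wide and 15 mm deep whose floor is 6 mm and rim 21 mm above the worktop. Origin in the centre of its underside, 3 mm above the worktop; axes as the tray's. All four holders look alike; they stay where they are and so show the row's first order.
Not all that is in view belongs to the job. Leave any pink or purple look-alike of the part that bears blue_center alone.

How it is judged:
By the outcome, as a careful person would: the job done as asked, in the order asked, and still so for the second after the job is handed in, with the robot touching nothing.
It also fails if it takes over 112 s, if anything falls off the work surface, if the arm or the gripper's body presses on something with over 40 N, if the wrist force passes 120 N, or if a joint passes its speed limit or range.

## Robot

A 7-joint arm with a two-finger parallel gripper is mounted at the origin on a cart in front of the work surface, level with it; the furniture and walls round the work are solid. World frame = base frame: x ahead of the robot, y to its left, z up, the work surface at z = 0. Lengths are in m, angles in rad, forces in N, time in s.
With the tool pointing down it reaches from about 0.4 to 0.85 m from the base axis. Payload 10.4 kg.
Tool frame: the origin (TCP) lies on the centre line of the jaws, within the pads' length; the fingertips stand 17 mm ahead of it and the grasp point (between the pads) lies 2 mm behind it; z points along the fingers, y is the line along which they close (so a half turn about z gives the same grasp; the last joint's range is limited). The gripper opens to 85 mm and grips with 20 to 120 N. Pads are 22 mm wide; open, the fingers measure 114 mm over their backs; the gripper's body (76 mm by 85 mm) begins 54 mm behind the grasp point. The pads swing forward as they close: fully open they stand 13 mm farther back than shut.
Start: joints at [-1.233, 0.332, -0.065, 1.46, 0.022, 1.35, -0.088], TCP at [0.221, 0.585, 0.248] pointing down, gripper open.
Joint ranges: [-2.6, 2.6], [-0.5, 2.12], [-1.47, 1.34], [0.16, 2.42], [-1.27, 4.41], [0.06, 2.06], [-2.6, 2.6]. Speed limits (rad/s): [2.22, 2.22, 2.79, 2.79, 3.14, 3.14, 3.14].

## Interface

Orientations are given as a unit quaternion [x, y, z, w].
In Python, from workcell import sensors, imaging, order, spotter gives the robot as it stands. The module is installed in compiled form; this text tells all that it offers.
- The arm moves only by the shell command python3 -m inch 'ROWS' [FORCE]. ROWS is JSON, a list that holds one entry, the list of rows, each a list of 7 numbers: the shift along the tool's x, y, z in m, then the turn, a rotation vector about the tool's x, y, z in rad, then the closure, from -1 (fully open) to 1 (shut). In form: [[[x, y, z, ax, ay, az, hand], ...]]. A call has 1 to 10 rows; each row is the pose to reach, as a shift and turn from the pose commanded when the call began, along the tool's axes at that moment; what a row does not reach only later rows make up. A row lasts 1/10 s, in which the tool goes at most 50 mm and 8.59 degrees, less where a joint would pass 70% of its speed; a pose out of reach is approached as far as the arm can. A call with a gripper value outside its range is refused whole. The fingers move at their own pace and stop on an object; FORCE is the grip in N (left out, the last holds). Time passes only in rows, so rows that repeat a pose let the fingers close. It gives the time, the measured TCP pose, the force, the opening and the grip force at its end, in the units of the state.
- sensors.get_obs(): the state, without advancing time (a new reading comes with each control period).
- imaging.camera(name): name is "side" or "top" or "wrist"; returns the picture (384x512x3 uint8, blue, green, red); there is no depth.
- imaging.calibration(name): a dict with "mtx" (3x3 intrinsics, pixels), "R" (3x3) and "t" (3): a world point X has camera coordinates R X + t; the wrist camera has in their place "tool_from_camera" (4x4, takes a point from camera to tool coordinates, whose origin is the TCP and whose axes are the flange's). Camera axes: x right, y down, z forward; pixel columns grow to the right and rows downward; lengths in m; the calibration is good to about 2 mm. A picture is of the moment at which its call begins: read the wrist's pose just before it. calibration takes no time and is no camera call.
- order.hand_in(): hands the job in; it is judged then, once.
Trained networks look in the newest picture that a camera, given by its name, has taken for a name from the list of things; names that differ only in an ending like _2 or _b are one class to them, and where a whole thing is asked for, a point or a joint stands for the part that bears it (a point fixed in the world has none). Each returns a list of dicts, best first, with "conf" (0 to 1); they miss things now and then, are a little off and sometimes report something else, mostly with a low value. They report only what shows in the picture. A call takes as long as a camera call. They do not tell look-alikes from the thing itself.
- spotter.look_for(label, camera): "pixel" ([column, row] in pixels, amid what is visible of it).
The state is a dict: "clock": time; "joint_pos": joint angles; "joint_velocities": joint speeds; "tau": joint torques, N m; "position": TCP position; "ee_rot": TCP orientation; "ft_force": force on the tool from outside, world axes, zero at the start; "torque": the same for the moment, N m; "grip_width": opening from 0.0 (shut) to 1.0 (fully open); "grasp_force": force on a finger pad.
Only numpy, scipy, OpenCV 4.12 (cv2) and the standard library are available. Lean on these libraries where they do the work, as an engineer would, in place of code of your own. Each camera call takes 0.05 s, during which the arm holds its last target. There are 200 camera calls.

## Working session

There is one attempt and no reset: what is moved stays moved. The work goes in short steps, Python scripts to look and compute and a shell command to move; the robot and the scene stay as the last step left them, time stands still between calls to the robot, and variables do not carry over. Pictures are saved under pics/ and viewed, at most 14 in all, crops included, and the job is handed in when it is done.

```bash
mkdir -p pics; cat > h.py <<'E'
import numpy as np, cv2
from workcell import sensors, imaging, order, spotter
from scipy.spatial.transform import Rotation as R
def ray(cam,px,obs=None):
    c=imaging.calibration(cam); K=np.array(c["mtx"]); d=np.linalg.inv(K)@[px[0],px[1],1]
    if cam=="wrist":
        T=np.array(c["tool_from_camera"]); Q=R.from_quat(obs["ee_rot"]).as_matrix()
        return Q@T[:3,3]+np.array(obs["position"]), Q@T[:3,:3]@d
    Rm=np.array(c["R"]); t=np.array(c["t"]); return -Rm.T@t, Rm.T@d
def at(cam,px,z,obs=None):
    o,d=ray(cam,px,obs); return o+d*(z-o[2])/d[2]
def pix(cam,X,obs=None):
    c=imaging.calibration(cam);K=np.array(c["mtx"])
    p=K@(np.array(c["R"])@np.array(X)+np.array(c["t"])); return p[:2]/p[2]
E
python3 - <<'E'
from h import *
o=sensors.get_obs();print({k:np.round(v,3).tolist() for k,v in o.items()})
ims=[]
for c in("top","side"):
    im=imaging.camera(c);cv2.imwrite(f"pics/{c}0.png",im)
    for n in["tray","rack","black_center","red_center","blue_center","yellow_center"]:
        r=spotter.look_for(n,c)
        print(c,n,[(np.round(x["pixel"]).tolist(),round(x["conf"],2)) for x in r[:4]])
    o_,d=ray(c,(256,192));print(o_,d)
E
```

```text
{'clock': 0.0, 'joint_pos': [-1.233, 0.333, -0.065, 1.461, 0.022, 1.35, -0.088], 'joint_velocities': [0.0, -0.001, 0.001, 0.002, 0.001, 0.001, 0.001], 'tau': [0.0, -62.545, 0.049, -39.162, 0.016, 0.01, -0.0], 'position': [0.22, 0.584, 0.247], 'ee_rot': [0.179, 0.984, -0.001, -0.0], 'ft_force': [0.182, 0.875, -1.263], 'torque': [-0.02, 0.04, -0.04], 'grasp_force': 0.0, 'grip_width': 0.997}
top tray [([238.0, 204.0], 0.71)]
top rack [([338.0, 200.0], 0.89)]
top black_center [([224.0, 203.0], 0.74)]
top red_center [([176.0, 210.0], 0.64), ([157.0, 215.0], 0.62)]
top blue_center [([264.0, 194.0], 0.69), ([200.0, 205.0], 0.56), ([158.0, 171.0], 0.52)]
top yellow_center [([157.0, 217.0], 0.5)]
[0.34840324 0.03491014 1.20211205] [ 0.11795121 -0.02558717 -0.99269087]
side tray [([252.0, 321.0], 0.67)]
side rack [([272.0, 162.0], 0.61)]
side black_center [([251.0, 213.0], 0.66)]
side red_center [([251.0, 266.0], 0.71)]
side blue_center [([186.0, 284.0], 0.83), ([247.0, 244.0], 0.79), ([251.0, 192.0], 0.69), ([251.0, 215.0], 0.64)]
side yellow_center [([254.0, 296.0], 0.59)]
[0.36449147 0.72396985 0.59820187] [ 0.1176949  -0.79635449 -0.59340642]
```

View pics/top0.png

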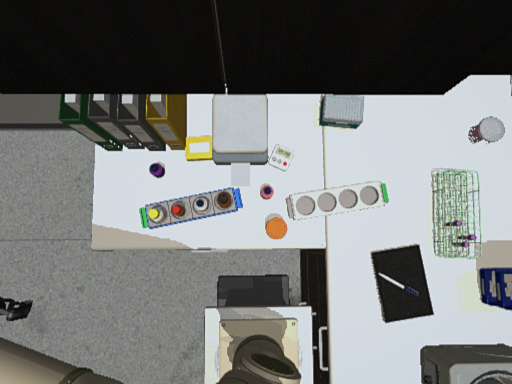

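View pics/side0.png

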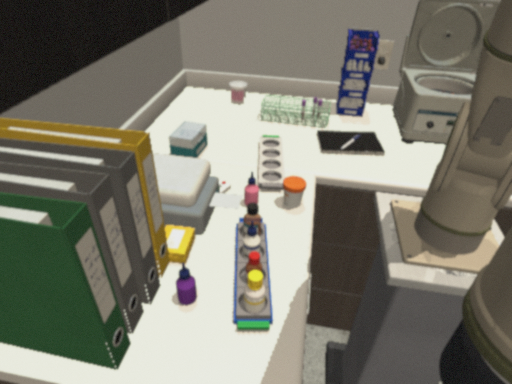

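Candidates in the top view: blue-capped bottle (200,205) in the tray, with a white body. The look-alikes are purple (157,170) and pink (267,190), both outside the tray. Tray's green end is on the left (145,217), with yellow, red, blue, black in order from it. The rack's green end is on the right (385,192).

```bash
cat > m.py <<'E'
from h import *
im=cv2.imread("pics/top0.png");hsv=cv2.cvtColor(im,cv2.COLOR_BGR2HSV)
m=cv2.inRange(hsv,(45,120,60),(75,255,255));n,l,s,c=cv2.connectedComponentsWithStats(m)
for i in range(1,n):
    if s[i,4]>12: print("green",c[i].round(1),s[i,4])
m=cv2.inRange(hsv,(100,130,60),(125,255,255));m[:, :130]=0;m[:180]=0;m[240:]=0;m[:,250:]=0
p=cv2.findNonZero(m);print("blue tray rect",cv2.minAreaRect(p))
g=cv2.cvtColor(im,cv2.COLOR_BGR2GRAY)[170:230,280:400]
ci=cv2.HoughCircles(cv2.resize(g,None,fx=5,fy=5,interpolation=cv2.INTER_CUBIC),cv2.HOUGH_GRADIENT,1,70,param1=100,param2=25,minRadius=35,maxRadius=65)
if ci is not None:
  for x,y,r in sorted(ci[0].tolist()): 
    q=(280+(x-2)/5,170+(y-2)/5);print("well",np.round(q,1),r/5,at("top",q,.02).round(3))
for q in [(157,170),(267,190),(276,228)]: print(at("top",q,.09).round(3))
a=cv2.resize(im[150:250,130:400],(800,296),interpolation=cv2.INTER_CUBIC);s=cv2.resize(cv2.imread("pics/side0.png")[160:335,150:320],(291,300))
cv2.imwrite("pics/crop.png",np.vstack([a,np.hstack([s,np.zeros((300,509,3),np.uint8)])]))
o=sensors.get_obs();print(R.from_quat(o["ee_rot"]).as_matrix().round(3))
E
python3 m.py
```

```text
green [384.4 192.7] 64
green [143.6 217.3] 98
blue tray rect ((193.50059509277344, 207.58609008789062), (22.75935935974121, 95.76490783691406), 78.31063079833984)
well [305.1 205.1] 9.680000305175781 [ 0.448 -0.144  0.02 ]
well [326.3 201.5] 9.580000305175782 [ 0.458 -0.209  0.02 ]
well [347.9 198.3] 9.480000305175782 [ 0.468 -0.275  0.02 ]
well [368.7 194.9] 9.55999984741211 [ 0.478 -0.34   0.02 ]
[0.546 0.288 0.09 ]
[ 0.486 -0.025  0.09 ]
[ 0.378 -0.049  0.09 ]
[[-0.936  0.353  0.   ]
 [ 0.353  0.936  0.   ]
 [ 0.     0.    -1.   ]]
```

View pics/crop.png

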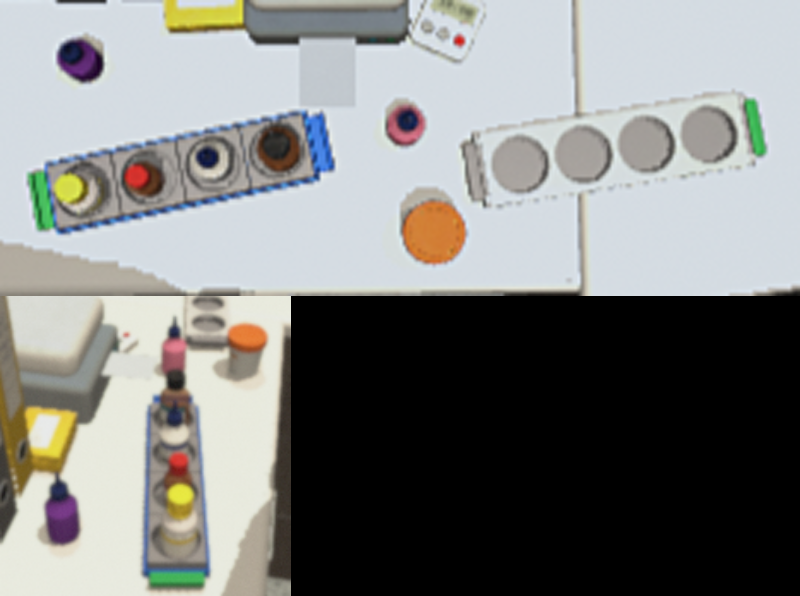

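The crop confirms it. In the tray from green to blue are yellow (153.6,213.4), red (176,210), blue (200,203, white body) and black (223.5,199). The rack wells are empty. The look-alikes stand outside the tray.

```bash
python3 - <<'E'
from h import *
g=at("top",(143.6,217.3),.012);b=at("top",(237.3,197.2),.012);print("tabs",g.round(3),b.round(3),np.linalg.norm(g-b))
u=(g-b)/np.linalg.norm(g-b);c=(g+b)/2
print("tray c",c.round(3),"u",u.round(3),"perp deg",np.degrees(np.arctan2(-u[0],u[1])))
for n,y,px,z in [("yellow",.099,(153.6,213.4),.094),("red",.033,(176.2,210.1),.082),("blue",-.033,(200.2,203.3),.105),("black",-.099,(223.5,199.3),.097)]:
    print(n,"holder",(c+u*y)[:2].round(3),"cap",at("top",px,z)[:2].round(3))
o=sensors.get_obs();Q=R.from_quat(o["ee_rot"]).as_matrix();T=np.array(imaging.calibration("wrist")["tool_from_camera"]);print(T.round(3))
# move to above tray middle, z .25, tool y at angle 10deg
print("shift tool", (Q.T@(np.array([c[0],c[1],.25])-o["position"])).round(4))
E
```

```text
tabs [0.415 0.343 0.012] [0.474 0.061 0.012] 0.28780130554733196
tray c [0.445 0.202 0.012] u [-0.205  0.979  0.   ] perp deg 11.801257984750047
yellow holder [0.425 0.299] cap [0.421 0.294]
red holder [0.438 0.234] cap [0.431 0.233]
blue holder [0.452 0.17 ] cap [0.448 0.163]
black holder [0.465 0.105] cap [0.46  0.098]
[[ 0.    -0.961 -0.276  0.069]
 [ 1.     0.    -0.     0.   ]
 [ 0.    -0.276  0.961 -0.125]
 [ 0.     0.     0.     1.   ]]
shift tool [-0.3448 -0.2788 -0.0017]
```

```bash
python3 -m inch '[[[-0.04,-0.03,0,0,0,0.13,-1],[-0.08,-0.06,0,0,0,0.26,-1],[-0.12,-0.09,0,0,0,0.39,-1],[-0.16,-0.12,0,0,0,0.52,-1],[-0.2,-0.16,0,0,0,0.65,-1],[-0.24,-0.19,0,0,0,0.78,-1],[-0.28,-0.22,0,0,0,0.91,-1],[-0.315,-0.25,0,0,0,1.015,-1],[-0.345,-0.279,0,0,0,1.015,-1],[-0.345,-0.279,0,0,0,1.015,-1]]]' 40
python3 -m inch '[[[0,0,0,0,0,0,-1],[0,0,0,0,0,0,-1]]]'
python3 - <<'E'
from h import *
o=sensors.get_obs();im=imaging.camera("wrist");cv2.imwrite("pics/w0.png",im)
print(o["position"],R.from_quat(o["ee_rot"]).as_matrix().round(3).tolist(),np.round(o["joint_pos"],2))
for n,z in[("yellow",.05),("red",.044),("blue",.057),("black",.052)]:
    r=spotter.look_for(n+"_center","wrist");print(n,[(np.round(x["pixel"]).tolist(),round(x["conf"],2),at("wrist",x["pixel"],z,o)[:2].round(3).tolist()) for x in r[:3]])
E
```

```text
clock: 1.7
position: [0.4476, 0.1959, 0.2488]
ee_rot: [0.639, 0.77, 0.0, 0.001]
ft_force: [0.5, 0.6, 0.5]
grip_width: 1.0
grasp_force: 0.0
clock: 1.9
position: [0.4444, 0.2031, 0.2483]
ee_rot: [0.634, 0.773, 0.0, -0.0]
ft_force: [-0.4, 1.0, -0.3]
grip_width: 1.004
grasp_force: 0.0
[0.4443778  0.20311355 0.24830998] [[-0.195, 0.981, -0.0], [0.981, 0.195, 0.0], [0.0, -0.0, -1.0]] [-0.83  0.02  0.31  1.83 -0.01  1.3  -0.32]
yellow [([260.0, 87.0], 0.74, [0.427, 0.297]), ([279.0, 89.0], 0.41, [0.447, 0.299])]
red [([259.0, 254.0], 0.66, [0.465, 0.097]), ([258.0, 146.0], 0.62, [0.437, 0.234])]
blue [([261.0, 202.0], 0.75, [0.452, 0.171]), ([261.0, 316.0], 0.7, [0.485, 0.013]), ([377.0, 107.0], 0.59, [0.554, 0.301])]
black [([261.0, 252.0], 0.76, [0.466, 0.104]), ([274.0, 143.0], 0.3, [0.453, 0.242])]
```

View pics/w0.png

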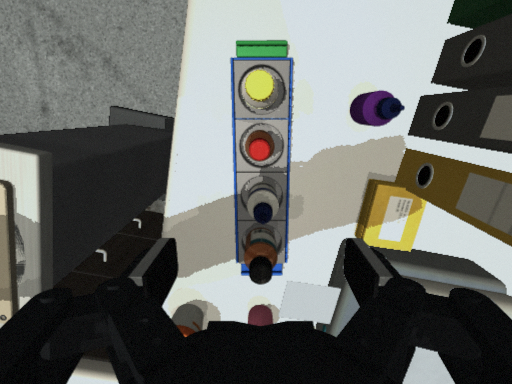

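```bash
python3 -m inch '[[[0.05,0.001,0,0,0,0,-1],[0.0955,0.001,0.01,0,0,0,-1],[0.0955,0.001,0.05,0,0,0,-1],[0.0955,0.001,0.09,0,0,0,-1],[0.0955,0.001,0.13,0,0,0,-1],[0.0955,0.001,0.165,0,0,0,-1],[0.0955,0.001,0.19,0,0,0,-1],[0.0955,0.001,0.202,0,0,0,-1],[0.0955,0.001,0.202,0,0,0,-1],[0.0955,0.001,0.202,0,0,0,-1]]]' 35
python3 -m inch '[[[0,0,0,0,0,0,1],[0,0,0,0,0,0,1],[0,0,0,0,0,0,1],[0,0,0,0,0,0,1],[0,0,0,0,0,0,1],[0,0,0,0,0,0,1],[0,0,0,0,0,0,1]]]' 35
```

```text
clock: 3.15
position: [0.4279, 0.2964, 0.0473]
ee_rot: [0.635, 0.773, 0.001, 0.0]
ft_force: [0.2, 0.4, 0.7]
grip_width: 1.003
grasp_force: 0.0
clock: 3.85
position: [0.4277, 0.2962, 0.0472]
ee_rot: [0.635, 0.773, 0.001, -0.0]
ft_force: [-2.0, -0.9, 6.5]
grip_width: 0.452
grasp_force: 34.9
```

```bash
python3 -m inch '[[[0,0,-0.02,0,0,0,1],[0,0,-0.055,0,0,0,1],[0,0,-0.095,0,0,0,1],[0,0,-0.13,0,0,0,1],[-0.015,0,-0.145,0,0,0,1],[-0.045,-0.005,-0.145,0,0,0,1],[-0.085,-0.01,-0.145,0,0,0,1],[-0.13,-0.015,-0.145,0,0,0,1],[-0.175,-0.02,-0.145,0,0,0,1],[-0.22,-0.025,-0.145,0,0,0,1]]]'
python3 -m inch '[[[-0.045,-0.005,0,0,0,0,1],[-0.09,-0.01,0,0,0,0,1],[-0.135,-0.015,0,0,0,0,1],[-0.18,-0.02,0,0,0,0,1],[-0.225,-0.025,0,0,0,0,1],[-0.27,-0.03,0,0,0,0,1],[-0.315,-0.038,0,0,0,0,1],[-0.355,-0.044,0,0,0,0,1],[-0.385,-0.048,0,0,0,0,1],[-0.4,-0.049,0,0,0,0,1]]]'
python3 -m inch '[[[-0.01,0,0,0,0,0,1],[-0.015,0,0,0,0,0,1],[-0.015,0,0,0,0,0,1]]]'
python3 - <<'E'
from h import *
o=sensors.get_obs();im=imaging.camera("wrist");cv2.imwrite("pics/w1.png",im)
print(o["position"],R.from_quat(o["ee_rot"]).as_matrix().round(3).tolist(),np.round(o["joint_pos"],2),o["grip_width"])
g=cv2.cvtColor(im,cv2.COLOR_BGR2GRAY)
ci=cv2.HoughCircles(g,cv2.HOUGH_GRADIENT,1,40,param1=100,param2=30,minRadius=20,maxRadius=60)
if ci is not None:
  for x,y,r in ci[0].tolist(): print((x,y,r),at("wrist",(x,y),.02,o)[:2].round(3))
E
```

```text
clock: 4.85
position: [0.4448, 0.0725, 0.1907]
ee_rot: [0.635, 0.772, -0.0, -0.0]
ft_force: [0.5, -0.5, -1.0]
grip_width: 0.455
grasp_force: 35.8
clock: 5.85
position: [0.4729, -0.3304, 0.1906]
ee_rot: [0.636, 0.771, -0.001, -0.0]
ft_force: [-1.2, -0.1, 0.3]
grip_width: 0.45
grasp_force: 35.8
clock: 6.15
position: [0.4776, -0.3415, 0.191]
ee_rot: [0.635, 0.773, -0.0, -0.0]
ft_force: [-0.5, 1.0, -1.6]
grip_width: 0.453
grasp_force: 35.8
[ 0.47762722 -0.34146598  0.19097454] [[-0.194, 0.981, -0.0], [0.981, 0.194, 0.0], [0.0, -0.0, -1.0]] [-0.1   0.36  0.8   1.68 -0.27  1.22  0.96] 0.453421649491646
(259.5, 254.5, 40.5) [ 0.495 -0.431]
(265.5, 117.5, 28.200000762939453) [ 0.471 -0.277]
(262.5, 179.5, 27.5) [ 0.481 -0.342]
(270.5, 41.5, 32.400001525878906) [ 0.462 -0.208]
```

View pics/w1.png

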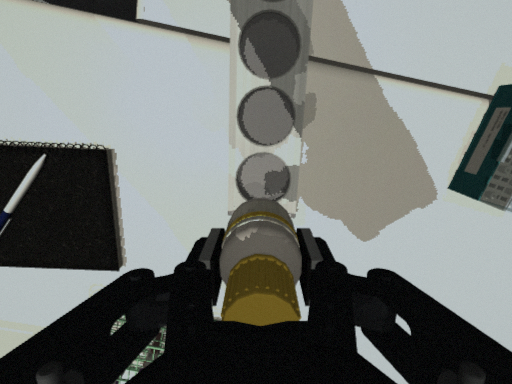

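```bash
python3 -m inch '[[[0,0.002,0.03,0,0,0,1],[0,0.002,0.065,0,0,0,1],[0,0.002,0.1,0,0,0,1],[0,0.002,0.12,0,0,0,1],[0,0.002,0.132,0,0,0,1],[0,0.002,0.139,0,0,0,1],[0,0.002,0.144,0,0,0,1],[0,0.002,0.146,0,0,0,1],[0,0.002,0.146,0,0,0,1]]]'
python3 -m inch '[[[0,0,0,0,0,0,-1],[0,0,0,0,0,0,-1],[0,0,0,0,0,0,-1],[0,0,0,0,0,0,-1],[0,0,0,0,0,0,-1],[0,0,0,0,0,0,-1],[0,0,0,0,0,0,-1]]]'
```

```text
clock: 7.1
position: [0.4802, -0.3412, 0.0458]
ee_rot: [0.635, 0.773, 0.0, 0.0]
ft_force: [-0.6, 0.5, -0.9]
grip_width: 0.456
grasp_force: 35.7
clock: 7.8
position: [0.4798, -0.3411, 0.0453]
ee_rot: [0.635, 0.773, 0.0, -0.0]
ft_force: [-0.0, -0.3, -0.3]
grip_width: 0.998
grasp_force: 0.0
```

```bash
python3 -m inch '[[[0,0,-0.03,0,0,0,-1],[0,0,-0.075,0,0,0,-1],[0,0,-0.12,0,0,0,-1],[0.02,0,-0.145,0,0,0,-1],[0.06,0.006,-0.145,0,0,0,-1],[0.105,0.012,-0.145,0,0,0,-1],[0.15,0.018,-0.145,0,0,0,-1],[0.195,0.024,-0.145,0,0,0,-1],[0.24,0.03,-0.145,0,0,0,-1],[0.285,0.036,-0.145,0,0,0,-1]]]'
python3 -m inch '[[[0.045,0.005,0,0,0,0,-1],[0.09,0.01,0,0,0,0,-1],[0.135,0.015,0,0,0,0,-1],[0.18,0.021,0,0,0,0,-1],[0.22,0.027,0,0,0,0,-1],[0.255,0.031,0,0,0,0,-1],[0.28,0.033,0,0,0,0,-1],[0.287,0.033,0,0,0,0,-1],[0.287,0.033,0,0,0,0,-1],[0.287,0.033,0,0,0,0,-1]]]'
python3 - <<'E'
from h import *
o=sensors.get_obs();im=imaging.camera("wrist");cv2.imwrite("pics/w2.png",im);imaging.camera("side")
print(o["position"],R.from_quat(o["ee_rot"]).as_matrix().round(3).tolist())
for n,z in[("red",.044),("blue",.057),("black",.052)]:
    r=spotter.look_for(n+"_center","wrist");print(n,[(np.round(x["pixel"]).tolist(),round(x["conf"],2),at("wrist",x["pixel"],z,o)[:2].round(3).tolist()) for x in r[:3]])
E
```

```text
clock: 8.8
position: [0.4595, -0.0527, 0.1906]
ee_rot: [0.635, 0.773, 0.001, 0.0]
ft_force: [2.0, -0.4, -1.2]
grip_width: 1.0
grasp_force: 0.0
clock: 9.8
position: [0.437, 0.2321, 0.1903]
ee_rot: [0.636, 0.772, -0.0, 0.0]
ft_force: [0.2, -0.5, -0.5]
grip_width: 1.001
grasp_force: 0.0
[0.43702611 0.23205018 0.19029781] [[-0.192, 0.981, 0.0], [0.981, 0.192, -0.0], [-0.0, -0.0, -1.0]]
red [([263.0, 182.0], 0.78, [0.44, 0.235])]
blue [([398.0, 140.0], 0.96, [0.552, 0.3]), ([264.0, 246.0], 0.83, [0.453, 0.173])]
black [([261.0, 298.0], 0.56, [0.463, 0.108])]
```

```bash
python3 -m inch '[[[0.002,0.002,0.03,0,0,0,-1],[0.002,0.002,0.07,0,0,0,-1],[0.002,0.002,0.11,0,0,0,-1],[0.002,0.002,0.135,0,0,0,-1],[0.002,0.002,0.147,0,0,0,-1],[0.002,0.002,0.147,0,0,0,-1],[0.002,0.002,0.147,0,0,0,-1]]]'
python3 -m inch '[[[0,0,0,0,0,0,1],[0,0,0,0,0,0,1],[0,0,0,0,0,0,1],[0,0,0,0,0,0,1],[0,0,0,0,0,0,1],[0,0,0,0,0,0,1],[0,0,0,0,0,0,1],[0,0,0,0,0,0,1]]]' 35
```

```text
clock: 10.75
position: [0.439, 0.2361, 0.0444]
ee_rot: [0.635, 0.772, 0.001, 0.0]
ft_force: [-1.0, 0.3, 0.7]
grip_width: 0.998
grasp_force: 0.0
clock: 11.55
position: [0.4385, 0.2361, 0.044]
ee_rot: [0.635, 0.773, 0.0, -0.0]
ft_force: [-1.9, -1.1, 7.3]
grip_width: 0.385
grasp_force: 34.2
```

```bash
python3 -m inch '[[[0,0,-0.02,0,0,0,1],[0,0,-0.055,0,0,0,1],[0,0,-0.095,0,0,0,1],[0,0,-0.13,0,0,0,1],[-0.015,0,-0.145,0,0,0,1],[-0.045,-0.005,-0.145,0,0,0,1],[-0.085,-0.01,-0.145,0,0,0,1],[-0.13,-0.016,-0.145,0,0,0,1],[-0.175,-0.022,-0.145,0,0,0,1],[-0.22,-0.028,-0.145,0,0,0,1]]]'
python3 -m inch '[[[-0.045,-0.006,0,0,0,0,1],[-0.09,-0.013,0,0,0,0,1],[-0.135,-0.02,0,0,0,0,1],[-0.18,-0.027,0,0,0,0,1],[-0.22,-0.033,0,0,0,0,1],[-0.255,-0.037,0,0,0,0,1],[-0.278,-0.04,0,0,0,0,1],[-0.288,-0.04,0,0,0,0,1],[-0.288,-0.04,0,0,0,0,1],[-0.288,-0.04,0,0,0,0,1]]]'
python3 - <<'E'
from h import *
o=sensors.get_obs();im=imaging.camera("wrist");cv2.imwrite("pics/w3.png",im)
print(o["position"],(R.from_quat(o["ee_rot"]).inv().apply(np.array([.4695,-.276,.0425])-o["position"])).round(4))
E
```

```text
clock: 12.55
position: [0.4531, 0.0128, 0.1885]
ee_rot: [0.635, 0.773, 0.0, -0.0]
ft_force: [1.4, -0.5, -0.5]
grip_width: 0.385
grasp_force: 34.9
clock: 13.55
position: [0.4702, -0.2745, 0.1881]
ee_rot: [0.635, 0.773, 0.0, -0.0]
ft_force: [0.6, -0.5, -0.0]
grip_width: 0.381
grasp_force: 34.9
[ 0.47016402 -0.2745021   0.18809069] [-0.0015 -0.0009  0.1456]
```

View pics/w3.png

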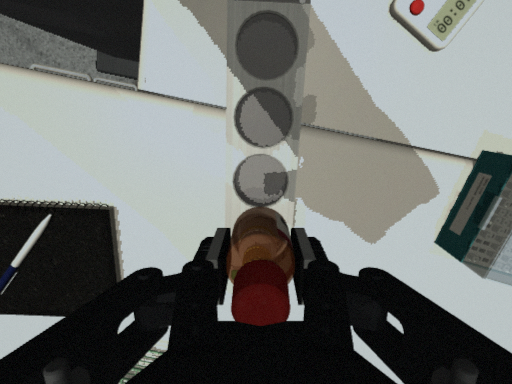

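Red is held upright over the second well (261,180). Wells 3 and 4 at (264,116) and (268,45) are free.

```bash
python3 -m inch '[[[-0.0015,0,0.03,0,0,0,1],[-0.0015,0,0.065,0,0,0,1],[-0.0015,0,0.1,0,0,0,1],[-0.0015,0,0.12,0,0,0,1],[-0.0015,0,0.132,0,0,0,1],[-0.0015,0,0.14,0,0,0,1],[-0.0015,0,0.144,0,0,0,1],[-0.0015,0,0.146,0,0,0,1],[-0.0015,0,0.146,0,0,0,1]]]'
python3 -m inch '[[[0,0,0,0,0,0,-1],[0,0,0,0,0,0,-1],[0,0,0,0,0,0,-1],[0,0,0,0,0,0,-1],[0,0,0,0,0,0,-1],[0,0,0,0,0,0,-1],[0,0,0,0,0,0,-1]]]'
```

```text
clock: 14.5
position: [0.4706, -0.2773, 0.0428]
ee_rot: [0.635, 0.773, 0.0, 0.0]
ft_force: [-0.3, -0.1, -0.4]
grip_width: 0.383
grasp_force: 34.9
clock: 15.2
position: [0.4703, -0.2772, 0.0423]
ee_rot: [0.635, 0.773, 0.0, -0.0]
ft_force: [0.1, 0.2, -0.0]
grip_width: 1.001
grasp_force: 0.0
```

```bash
python3 -m inch '[[[0,0,-0.03,0,0,0,-1],[0,0,-0.075,0,0,0,-1],[0,0,-0.12,0,0,0,-1],[0.02,0.003,-0.15,0,0,0,-1],[0.06,0.009,-0.155,0,0,0,-1],[0.105,0.016,-0.155,0,0,0,-1],[0.15,0.023,-0.155,0,0,0,-1],[0.195,0.03,-0.155,0,0,0,-1],[0.24,0.037,-0.155,0,0,0,-1],[0.285,0.045,-0.155,0,0,0,-1]]]'
python3 -m inch '[[[0.045,0.007,0,0,0,0,-1],[0.085,0.014,0,0,0,0,-1],[0.12,0.02,0,0,0,0,-1],[0.145,0.024,0,0,0,0,-1],[0.158,0.025,0,0,0,0,-1],[0.159,0.025,0,0,0,0,-1],[0.159,0.025,0,0,0,0,-1]]]'
python3 - <<'E'
from h import *
o=sensors.get_obs();im=imaging.camera("wrist");cv2.imwrite("pics/w4.png",im)
print(o["position"],(R.from_quat(o["ee_rot"]).inv().apply(np.array([.4525,.172,.057])-o["position"])).round(4))
E
```

```text
clock: 16.2
position: [0.4587, 0.0128, 0.1976]
ee_rot: [0.635, 0.773, 0.001, -0.0]
ft_force: [1.8, 0.3, -0.8]
grip_width: 0.998
grasp_force: 0.0
clock: 16.9
position: [0.4531, 0.1707, 0.1973]
ee_rot: [0.635, 0.772, -0.0, 0.0]
ft_force: [0.5, -0.6, 0.4]
grip_width: 0.997
grasp_force: 0.0
[0.45309092 0.17068304 0.19725976] [ 0.0015 -0.0003  0.1403]
```

View pics/w4.png

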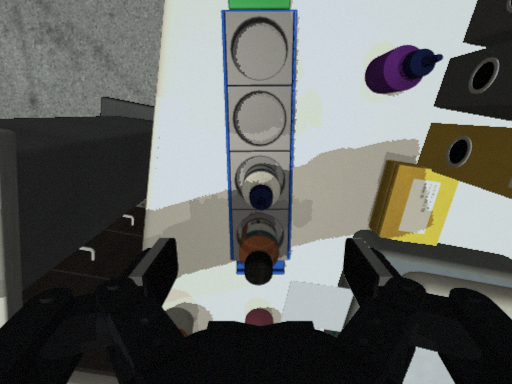

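Blue bottle in the tray at (262,185), black at (260,255). The first two holders are empty, and the purple look-alike at (400,68) is well clear.

```bash
python3 -m inch '[[[0.0015,0,0.03,0,0,0,-1],[0.0015,0,0.07,0,0,0,-1],[0.0015,0,0.105,0,0,0,-1],[0.0015,0,0.127,0,0,0,-1],[0.0015,0,0.139,0,0,0,-1],[0.0015,0,0.14,0,0,0,-1],[0.0015,0,0.14,0,0,0,-1]]]'
python3 -m inch '[[[0,0,0,0,0,0,1],[0,0,0,0,0,0,1],[0,0,0,0,0,0,1],[0,0,0,0,0,0,1],[0,0,0,0,0,0,1],[0,0,0,0,0,0,1],[0,0,0,0,0,0,1],[0,0,0,0,0,0,1]]]' 30
```

```text
clock: 17.65
position: [0.4533, 0.1731, 0.0581]
ee_rot: [0.635, 0.772, 0.0, 0.0]
ft_force: [-0.4, 0.6, 1.3]
grip_width: 1.002
grasp_force: 0.0
clock: 18.45
position: [0.453, 0.1737, 0.058]
ee_rot: [0.635, 0.773, 0.001, 0.0]
ft_force: [-2.5, -1.0, 6.8]
grip_width: 0.433
grasp_force: 29.4
```

```bash
python3 -m inch '[[[0,0,-0.015,0,0,0,1],[0,0,-0.045,0,0,0,1],[0,0,-0.085,0,0,0,1],[0,0,-0.12,0,0,0,1],[-0.01,0,-0.14,0,0,0,1],[-0.035,-0.005,-0.145,0,0,0,1],[-0.07,-0.011,-0.145,0,0,0,1],[-0.11,-0.018,-0.145,0,0,0,1],[-0.15,-0.025,-0.145,0,0,0,1],[-0.19,-0.033,-0.145,0,0,0,1]]]'
python3 -m inch '[[[-0.04,-0.008,0,0,0,0,1],[-0.08,-0.016,0,0,0,0,1],[-0.115,-0.023,0,0,0,0,1],[-0.145,-0.029,0,0,0,0,1],[-0.17,-0.033,0,0,0,0,1],[-0.183,-0.034,0,0,0,0,1],[-0.186,-0.034,0,0,0,0,1],[-0.186,-0.034,0,0,0,0,1]]]'
python3 - <<'E'
from h import *
o=sensors.get_obs();im=imaging.camera("wrist");cv2.imwrite("pics/w5.png",im)
print(o["position"],(R.from_quat(o["ee_rot"]).inv().apply(np.array([.46,-.2085,.0565])-o["position"])).round(4))
E
```

```text
clock: 19.45
position: [0.4568, -0.0209, 0.2025]
ee_rot: [0.635, 0.773, 0.0, -0.0]
ft_force: [0.1, 0.6, -0.4]
grip_width: 0.426
grasp_force: 30.4
clock: 20.25
position: [0.4597, -0.2084, 0.2022]
ee_rot: [0.635, 0.772, -0.0, -0.0]
ft_force: [-0.1, 0.2, -0.7]
grip_width: 0.431
grasp_force: 30.4
[ 0.45965298 -0.20836817  0.20220736] [-0.0002  0.0004  0.1457]
```

View pics/w5.png

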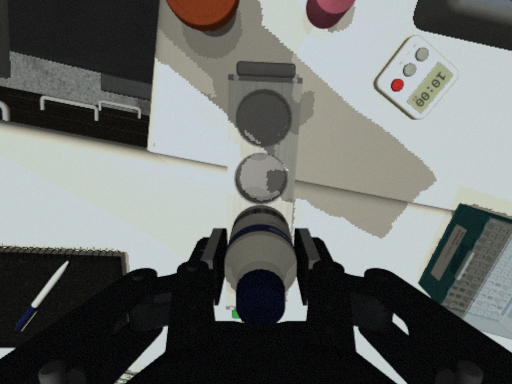

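Blue is held upright. Well 3 is at (261,178), directly below, and well 4 at (263,116).

```bash
python3 -m inch '[[[0,0,0.03,0,0,0,1],[0,0,0.065,0,0,0,1],[0,0,0.1,0,0,0,1],[0,0,0.12,0,0,0,1],[0,0,0.132,0,0,0,1],[0,0,0.14,0,0,0,1],[0,0,0.144,0,0,0,1],[0,0,0.1465,0,0,0,1],[0,0,0.1465,0,0,0,1]]]'
python3 -m inch '[[[0,0,0,0,0,0,-1],[0,0,0,0,0,0,-1],[0,0,0,0,0,0,-1],[0,0,0,0,0,0,-1],[0,0,0,0,0,0,-1],[0,0,0,0,0,0,-1],[0,0,0,0,0,0,-1]]]'
```

```text
clock: 21.2
position: [0.4603, -0.2085, 0.0563]
ee_rot: [0.635, 0.773, 0.0, 0.0]
ft_force: [-0.6, -0.3, -0.6]
grip_width: 0.428
grasp_force: 30.4
clock: 21.9
position: [0.4597, -0.2084, 0.0558]
ee_rot: [0.635, 0.773, 0.0, -0.0]
ft_force: [-1.3, -0.6, 0.3]
grip_width: 1.002
grasp_force: 0.0
```

```bash
python3 -m inch '[[[0,0,-0.03,0,0,0,-1],[0,0,-0.07,0,0,0,-1],[0,0,-0.11,0,0,0,-1],[0.02,0.003,-0.14,0,0,0,-1],[0.06,0.012,-0.145,0,0,0,-1],[0.1,0.021,-0.145,0,0,0,-1],[0.14,0.03,-0.145,0,0,0,-1],[0.18,0.039,-0.145,0,0,0,-1],[0.22,0.048,-0.145,0,0,0,-1],[0.255,0.056,-0.145,0,0,0,-1]]]'
python3 -m inch '[[[0.03,0.006,0,0,0,0,-1],[0.046,0.009,0,0,0,0,-1],[0.0525,0.0095,0,0,0,0,-1],[0.0525,0.0095,0,0,0,0,-1],[0.0525,0.0095,0,0,0,0,-1]]]'
python3 - <<'E'
from h import *
o=sensors.get_obs();im=imaging.camera("wrist");cv2.imwrite("pics/w6.png",im)
r=spotter.look_for("black_center","wrist");print([(np.round(x["pixel"]).tolist(),round(x["conf"],2),at("wrist",x["pixel"],.052,o)[:2].round(3).tolist()) for x in r[:3]])
print(o["position"],(R.from_quat(o["ee_rot"]).inv().apply(np.array([.4645,.106,.047])-o["position"])).round(4))
E
```

```text
clock: 22.9
position: [0.465, 0.0547, 0.201]
ee_rot: [0.635, 0.773, 0.0, -0.0]
ft_force: [0.3, -0.4, 1.0]
grip_width: 1.0
grasp_force: 0.0
clock: 23.4
position: [0.4646, 0.1043, 0.2008]
ee_rot: [0.636, 0.772, -0.0, 0.0]
ft_force: [0.3, 0.2, -0.4]
grip_width: 1.002
grasp_force: 0.0
[]
[0.46458296 0.10433502 0.20080531] [0.0017 0.0002 0.1538]
```

View pics/w6.png

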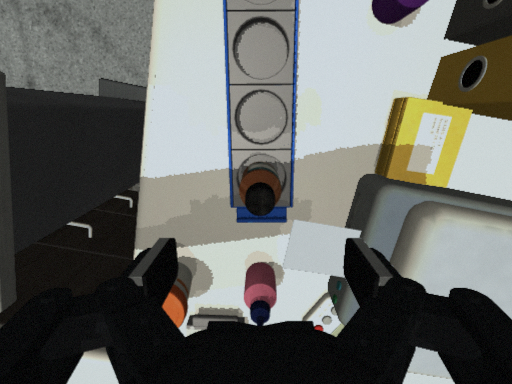

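Black stands at (261,188), the only bottle left in the tray. The balance edge at column 350 is about 85 mm to the side, clear of the fingers.

```bash
python3 -m inch '[[[0.0015,0,0.03,0,0,0,-1],[0.0015,0,0.07,0,0,0,-1],[0.0015,0,0.11,0,0,0,-1],[0.0015,0,0.138,0,0,0,-1],[0.0015,0,0.152,0,0,0,-1],[0.0015,0,0.1535,0,0,0,-1],[0.0015,0,0.1535,0,0,0,-1]]]'
python3 -m inch '[[[0,0,0,0,0,0,1],[0,0,0,0,0,0,1],[0,0,0,0,0,0,1],[0,0,0,0,0,0,1],[0,0,0,0,0,0,1],[0,0,0,0,0,0,1],[0,0,0,0,0,0,1],[0,0,0,0,0,0,1]]]' 35
```

```text
clock: 24.2
position: [0.4644, 0.1067, 0.0477]
ee_rot: [0.635, 0.772, -0.0, 0.0]
ft_force: [0.0, 0.3, -0.5]
grip_width: 0.999
grasp_force: 0.0
clock: 25.0
position: [0.4645, 0.1077, 0.0481]
ee_rot: [0.635, 0.773, 0.001, -0.0]
ft_force: [-3.7, -1.3, 7.7]
grip_width: 0.481
grasp_force: 34.5
```

```bash
python3 -m inch '[[[0,0,-0.015,0,0,0,1],[0,0,-0.045,0,0,0,1],[0,0,-0.085,0,0,0,1],[0,0,-0.12,0,0,0,1],[-0.005,0,-0.14,0,0,0,1],[-0.025,-0.006,-0.145,0,0,0,1],[-0.06,-0.015,-0.145,0,0,0,1],[-0.095,-0.025,-0.145,0,0,0,1],[-0.135,-0.036,-0.145,0,0,0,1],[-0.17,-0.046,-0.145,0,0,0,1]]]'
python3 -m inch '[[[-0.035,-0.009,0,0,0,0,1],[-0.058,-0.015,0,0,0,0,1],[-0.07,-0.017,0,0,0,0,1],[-0.074,-0.017,0,0,0,0,1],[-0.074,-0.017,0,0,0,0,1],[-0.074,-0.017,0,0,0,0,1]]]'
python3 - <<'E'
from h import *
o=sensors.get_obs();im=imaging.camera("wrist");cv2.imwrite("pics/w7.png",im)
print(o["position"],(R.from_quat(o["ee_rot"]).inv().apply(np.array([.45,-.144,.0465])-o["position"])).round(4))
E
```

```text
clock: 26.0
position: [0.4505, -0.0712, 0.1915]
ee_rot: [0.635, 0.772, -0.0, -0.001]
ft_force: [1.0, -0.1, -0.3]
grip_width: 0.479
grasp_force: 35.7
clock: 26.6
position: [0.4493, -0.1436, 0.1919]
ee_rot: [0.635, 0.773, -0.0, -0.0]
ft_force: [-0.2, -0.1, -0.9]
grip_width: 0.478
grasp_force: 35.7
[ 0.44932314 -0.14360779  0.1918884 ] [-0.0006  0.0007  0.1454]
```

View pics/w7.png

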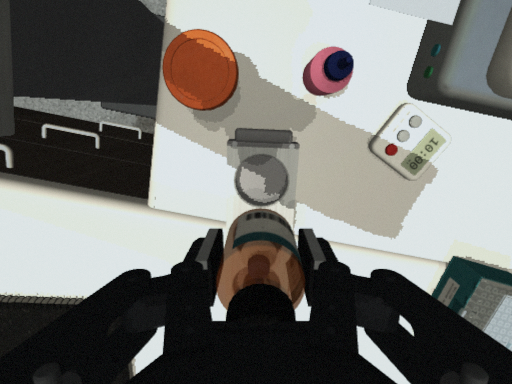

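Black is held upright over well 4 at (262,180). The orange jar and the pink look-alike are clear.

```bash
python3 -m inch '[[[0,0.0005,0.03,0,0,0,1],[0,0.0005,0.065,0,0,0,1],[0,0.0005,0.1,0,0,0,1],[0,0.0005,0.12,0,0,0,1],[0,0.0005,0.132,0,0,0,1],[0,0.0005,0.14,0,0,0,1],[0,0.0005,0.144,0,0,0,1],[0,0.0005,0.146,0,0,0,1],[0,0.0005,0.146,0,0,0,1]]]'
python3 -m inch '[[[0,0,0,0,0,0,-1],[0,0,0,0,0,0,-1],[0,0,0,0,0,0,-1],[0,0,0,0,0,0,-1],[0,0,0,0,0,0,-1],[0,0,0,0,0,0,-1],[0,0,0,0,0,0,-1]]]'
python3 -m inch '[[[0,0,-0.03,0,0,0,-1],[0,0,-0.07,0,0,0,-1],[0,0,-0.11,0,0,0,-1],[0.02,0,-0.145,0,0,0,-1],[0.06,0,-0.165,0,0,0,-1],[0.1,0,-0.185,0,0,0,-1],[0.14,0,-0.19,0,0,0,-1],[0.18,0,-0.19,0,0,0,-1],[0.2,0,-0.19,0,0,0,-1],[0.2,0,-0.19,0,0,0,-1]]]'
python3 -m inch '[[[0.04,0,0,0,0,0,-1],[0.08,0,0,0,0,0,-1],[0.12,0,0,0,0,0,-1],[0.15,0,0,0,0,0,-1],[0.15,0,0,0,0,0,-1]]]'
python3 - <<'E'
from h import *
t=imaging.camera("top");s=imaging.camera("side")
a=cv2.resize(t[150:250,130:400],(800,296),interpolation=cv2.INTER_CUBIC);b=cv2.resize(s[100:250,150:350],(400,300),interpolation=cv2.INTER_CUBIC)
cv2.imwrite("pics/fin.png",np.vstack([a,np.hstack([b,np.zeros((300,400,3),np.uint8)])]))
E
```

```text
clock: 27.55
position: [0.4505, -0.144, 0.0468]
ee_rot: [0.635, 0.773, 0.0, 0.0]
ft_force: [-0.4, -0.8, -1.1]
grip_width: 0.479
grasp_force: 35.8
clock: 28.25
position: [0.4501, -0.1441, 0.0463]
ee_rot: [0.635, 0.773, 0.0, -0.0]
ft_force: [-0.6, -0.0, -0.4]
grip_width: 1.001
grasp_force: 0.0
clock: 29.25
position: [0.4107, 0.0546, 0.2362]
ee_rot: [0.633, 0.774, 0.0, -0.0]
ft_force: [0.1, -1.6, 0.4]
grip_width: 0.996
grasp_force: 0.0
clock: 29.75
position: [0.3815, 0.2019, 0.236]
ee_rot: [0.633, 0.774, -0.0, 0.0]
ft_force: [0.0, -0.5, -0.4]
grip_width: 0.997
grasp_force: 0.0
```

View pics/fin.png

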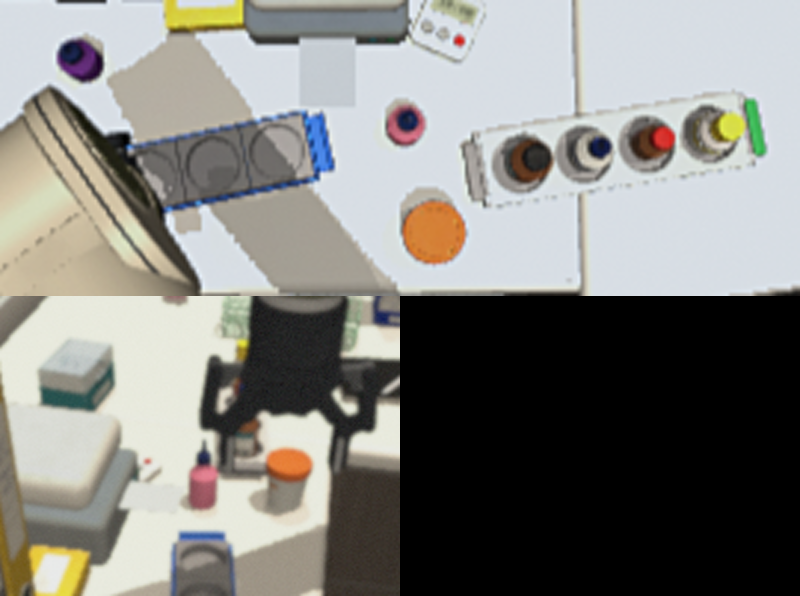

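The top crop shows yellow (730,127), red (663,138), blue (600,148) and black (537,157) in order from the rack's green end. The cap offsets match perspective for upright bottles that are fully down, and the look-alikes have not moved.

```bash
python3 -c "
from workcell import order;print(order.hand_in())"
```

```text
the job is handed in; nothing more can be done
None
```

The job is handed in after about 30 s of robot time: the four bottles stand upright in the rack wells in tray order (yellow, red, blue, black from the green end), and the purple and pink look-alikes were left alone.

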